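# Shut up the bench tool chest

## Task

Close up the wooden tool chest: with the fingertips push both drawers fully home, then push the lid over and down until it is fully shut. Ease them shut without slamming, do not pick anything up, and leave the tools and other things standing around the chest where they are.

Things in the scene. Friction and masses are not known exactly. Their poses are not given: they have to be found in the camera images.
- chest: low wooden bench chest, fixed to the bench: carcass 180 deep (its x) x 360 wide (its y) x 105 high with a shallow open tool tray on top, two drawers side by side in its front and a lid hinged along its far top edge. Origin at the centre of its underside; its own x axis points from its front (the robot's side) to its back, y to the left, z up; it stands turned by up to 0.25 rad about the vertical.
- drawer_left (a joint): how far the left (+y of the chest) drawer stands out, m: 0 = fully home (end stop), 0.1 = its stop. It slides along the chest's x axis, with 2 N of friction, no spring, and stays where it is left.
- drawer_left_front (a point): point on the outer face of the left drawer's flat front panel, midway across it, 65 above the bench, moving with the drawer. The panel is 170 wide and spans heights 13 to 80 above the bench; the point lies 15 below its top edge and above a round steel knob (18 across, 19 proud, its centre 31 above the bench). With the drawer home the point is at chest x = -102, y = +88.5. Rot as the chest's.
- drawer_right (a joint): how far the right (-y of the chest) drawer stands out, m: 0 = fully home (end stop), 0.1 = its stop. It slides along the chest's x axis, with 2 N of friction, no spring, and stays where it is left.
- drawer_right_front (a point): point on the outer face of the right drawer's flat front panel, midway across it, 65 above the bench, moving with the drawer. The panel is 170 wide and spans heights 13 to 80 above the bench; the point lies 15 below its top edge and above a round steel knob (18 across, 19 proud, its centre 31 above the bench). With the drawer home the point is at chest x = -102, y = -88.5. Rot as the chest's.
- lid (a joint): opening angle of the lid, rad: 0 = shut flat on the chest, grows as it opens up and away from the robot, 1.6 at most; it starts between 1.1 and 1.35. A stiff friction hinge (0.75 N m; the lid weighs 0.5 kg): the lid stays at whatever angle it is left. The lid is a plain board 192 (hinge to free edge) x 370 wide x 12 thick.
- lid_edge (a point): point on the lid's upper (outer) face at the middle of its free edge, moving with the lid; with the lid shut it is at chest x = -102, y = 0, 117 above the bench. Its x axis points in the board from the free edge to the hinge, its z axis out of the outer face.
- hinge (a point): middle of the lid's hinge axis, which runs along the chest's y: at chest x = +90, y = 0, 105 above the bench. The shut lid's outer face lies 12 above it. Rot as the chest's.
- drill: cordless drill standing on its battery, about 215 long, 192 high, 75 wide; bystander; origin at the centre of its underside
- spray_can: standing metal can, 64 across, 190 high; bystander; origin at the centre of its underside
- tin: small open steel cup, 60 across, 55 high, standing in front of the chest; bystander; origin at the centre of its underside
- ear_defenders: ear defenders lying flat, about 165 by 195, 66 high; bystander; origin underneath, midway between the two cups
- hammer: hammer lying flat, about 260 long, 26 high, head 90 across; bystander; origin underneath, midway along it
- wood_block: small plywood block 50 x 50 x 40 high, in front of the chest; bystander; origin at the centre of its underside

How it is judged (in metres and radians):
On the way, in this order (a step that is already met when the one before it is completed fails the run):
1. both drawers are fully home, while the lid is still open (value of joint each of drawer_left, drawer_right below 0.005 m), for 0.2 s.
2. the lid is shut (value of joint lid below 0.03 rad), for 0.2 s.
At the end, for the whole second after the job is handed in: Both drawers within 5 mm of fully home, the lid within 0.03 rad of shut, every bystander within 30 mm of where it stood (all of step 1 and value of joint lid below 0.03 rad and distance of each of drill, spray_can, tin, ear_defenders, hammer, wood_block from where it was at the start of the episode below 0.03 m); the robot touches nothing.
It fails at once if a drawer is slammed (faster than 0.5 m/s) (velocity of joint any of drawer_left, drawer_right below -0.5 m/s).
It fails at once if the lid is slammed (faster than 3 rad/s) (velocity of joint lid below -3 rad/s).
It fails at once if a bystander is lifted, carried, knocked over or shoved more than 30 mm (distance of any of drill, spray_can, tin, ear_defenders, hammer, wood_block from where it was at the start of the episode above 0.03 m or angle between any of drill, spray_can, tin, ear_defenders, hammer, wood_block's own z axis and vertical above 0.5 rad).
It also fails if it takes over 67 s, if anything falls off the work surface, if the arm or the gripper's body presses on something with over 40 N, if the wrist force passes 120 N, or if a joint passes its speed limit or range.

## Robot

A 6-joint arm with a two-finger parallel gripper is mounted at the origin on the work surface. World frame = base frame: x ahead of the robot, y to its left, z up, the work surface at z = 0. Lengths are in mm, angles in rad, forces in N, time in s.
With the tool pointing down it reaches from about 375 to 975 mm from the base axis. Payload 3.8 kg.
Tool frame: the origin (TCP) lies midway between the tips of the shut fingers; the grasp point (between the pads) lies 19 mm behind it; z points along the fingers, y is the line along which they close (so a half turn about z gives the same grasp; the last joint's range is limited). The gripper opens to 88 mm and grips with 3 to 60 N. Pads are 18 mm wide; open, the fingers measure 123 mm over their backs; the gripper's body (75 mm by 187 mm) begins 45 mm behind the grasp point.
Start: joints at [-1.158, 0.264, 1.604, -0, 1.274, -0.037], TCP at [293.474, -607.858, 238.706] pointing down, gripper open.
Joint ranges: [-2.63, 2.63], [-0.94, 2.18], [0.31, 2.57], [-1.31, 4.45], [0, 2.66], [-2.55, 2.55]. Speed limits (rad/s): [2.57, 2.57, 3.14, 3.14, 3.14, 3.14].

## Interface

Orientations are given as a 3x3 rotation matrix whose columns are the frame's x, y, z axes.
In Python, from cell import sensors, optics, robot gives the robot as it stands. The module is installed in compiled form; this text tells all that it offers.
- The arm moves only by the shell command python3 -m inch 'ROWS'. ROWS is JSON, a list of rows, each a list of 7 numbers: the gripper command: -1 is fully open, 1 is shut, values between are in proportion, then the shift along the tool's x, y, z in cm, then the turn, a rotation vector about the tool's x, y, z in rad. A call has 1 to 10 rows; each row is the pose to reach, as a shift and turn from the pose commanded when the call began, along the tool's axes at that moment; what a row does not reach only later rows make up. A row lasts 1/12 s, in which the tool goes at most 41.7 mm and 7.16 degrees, less where a joint would pass 70% of its speed; a pose out of reach is approached as far as the arm can. A call with a gripper value outside its range is refused whole. The fingers move at their own pace and stop on an object; the grip force is fixed at half the most. Time passes only in rows, so rows that repeat a pose let the fingers close. It gives the time, the measured TCP pose, the force, the opening and the grip force at its end, in the units of the state.
- sensors.state(): the state, without advancing time (a new reading comes with each control period).
- optics.read_camera(name): name is "scene" or "top" or "wrist"; returns (picture, depth): 384x512x3 uint8, red, green, blue; 384x512 float32, mm along the optical axis (not along the pixel's ray), 0 where there is no reading.
- optics.camera_model(name): a dict with "fov_y" (degrees; the focal length in pixels is half the picture's height over the tangent of half this angle, whatever the lens; pixels are square), "cx", "cy" (the principal point, pixels), "distortion" ([k1, k2, p1, p2, k3] as OpenCV has them; the pictures are not rectified), "rvec" (rotation vector, rad) and "tvec" (3), from world to camera coordinates, as OpenCV has them; the wrist camera has in their place "T_tool_cam" (4x4, takes a point from camera to tool coordinates, whose origin is the TCP and whose axes are the flange's). Camera axes: x right, y down, z forward; pixel columns grow to the right and rows downward; lengths in mm; the calibration is good to about 2 mm. A picture is of the moment at which its call begins: read the wrist's pose just before it. camera_model takes no time and is no camera call.
- robot.job_done(): hands the job in; it is judged then, once.
The state is a dict: "time_s": time; "joints": joint angles; "joint_velocities": joint speeds; "effort": joint torques, N m; "ee_pos": TCP position; "eef_rot": TCP orientation; "force": force on the tool from outside, world axes, zero at the start; "wrist_torque": the same for the moment, N m; "finger_gap": finger opening in mm; "finger_force": force on a finger pad.
Only numpy, scipy, OpenCV 4.12 (cv2) and the standard library are available. Lean on these libraries where they do the work, as an engineer would, in place of code of your own. Each camera call takes 0.05 s, during which the arm holds its last target. There are 200 camera calls.

## Working session

There is one attempt and no reset: what is moved stays moved. The work goes in short steps, Python scripts to look and compute and a shell command to move; the robot and the scene stay as the last step left them, time stands still between calls to the robot, and variables do not carry over. Pictures are saved under pics/ and viewed, at most 10 in all, crops included, and the job is handed in when it is done.

```bash
mkdir -p pics; cat > h.py <<'E'
import numpy as np,cv2
from cell import sensors,optics,robot
def cloud(name,d):
    m=optics.camera_model(name);h,w=d.shape
    f=h/2/np.tan(np.radians(m['fov_y'])/2)
    K=np.array([[f,0,m['cx']],[0,f,m['cy']],[0,0,1]])
    u,v=np.meshgrid(np.arange(w),np.arange(h))
    p=cv2.undistortPoints(np.stack([u,v],-1).reshape(-1,1,2).astype(np.float64),K,np.array(m['distortion'],float)).reshape(h,w,2)
    P=np.dstack([p[...,0]*d,p[...,1]*d,d])
    R=cv2.Rodrigues(np.array(m['rvec'],float))[0]
    W=(P-np.array(m['tvec']).ravel())@R
    W[d<=0]=np.nan
    return W
E
python3 - <<'E'
from h import *
for n in('scene','top'):
    im,d=optics.read_camera(n);W=cloud(n,d);np.save(n+'.npy',W)
    cv2.imwrite(f'pics/{n}.png',cv2.resize(im[...,::-1],(800,600)))
s=sensors.state();print(s['time_s'],s['eef_rot'],s['ee_pos'])
E
```

```text
0.1 [[ 9.00561611e-01  4.34727707e-01 -7.78062287e-04]
 [ 4.34728391e-01 -9.00559708e-01  1.85429687e-03]
 [ 1.05422680e-04 -2.00815434e-03 -9.99997978e-01]] [ 293.2041508  -607.29613175  237.52824243]
```

View pics/scene.png

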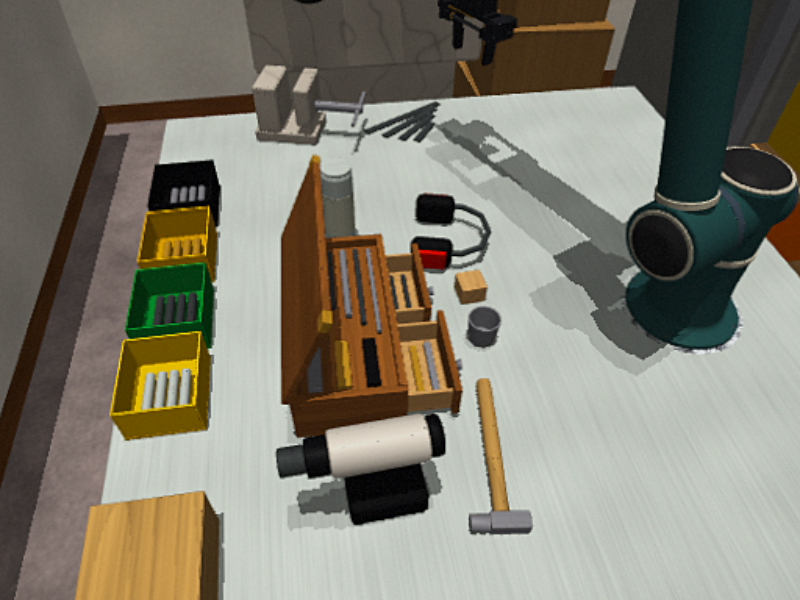

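View pics/top.png

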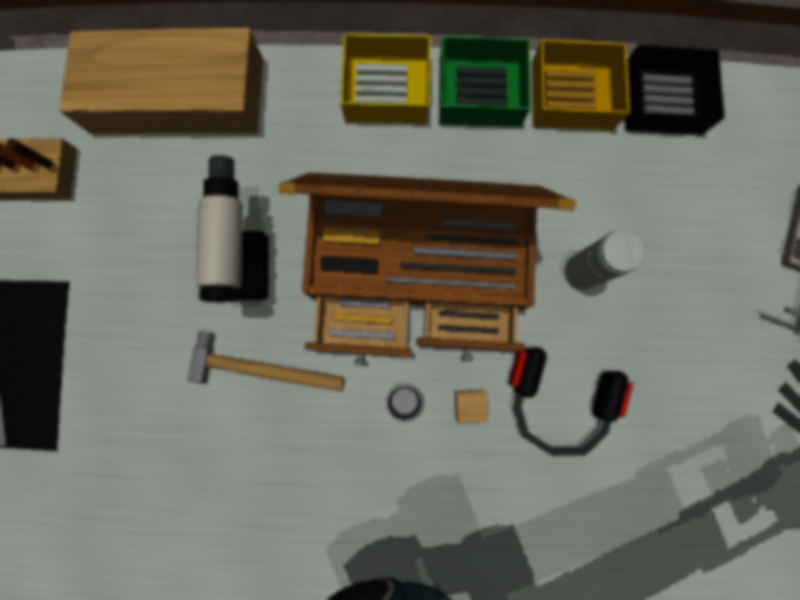

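The scene and top views show both drawers standing out, with top-view fronts at about (306–412, 350) and (418–524, 347). The lid's free edge runs from (281,188) to (574,206). The tin is at (405,402), the block at (471,406) and an ear cup at (528,370), close to the right drawer's corner.

```bash
python3 - <<'E'
from h import *
np.set_printoptions(suppress=True,precision=0)
W=np.load('top.npy');S=np.load('scene.npy')
def at(W,x,y):
    u,v=int(x*.64),int(y*.64);return np.nanmedian(W[v-1:v+2,u-1:u+2].reshape(-1,3),0)
for n,x,y in [('Lfront',312,347),('Lf',360,350),('Lf',408,353),('Rf',424,344),('Rf',470,347),('Rf',518,349),('lidL',290,187),('lidL',284,188),('lidR',560,202),('lidR',570,205),('carcFL',308,290),('carcFR',532,302),('lidtop',430,182),('tin',405,388),('block',471,395),('ear',528,352),('ear',518,385),('can',622,250),('drill',220,290),('drill',220,165),('drillbat',258,300),('hammer',340,383),('can',605,250)]:print(n,at(W,x,y))
# fits from cloud: points at z 76..84 in the drawer zone = top edges
A=W.reshape(-1,3);S2=S.reshape(-1,3)
for nm,A in(('top',A),('scene',S2)):
  m=(abs(A[:,2]-105)<3)&(A[:,0]>400)&(A[:,0]<800)&(abs(A[:,1])<300);print(nm,'carc',m.sum())
  q=A[m].astype(np.float32)
  if len(q)>20:print(cv2.minAreaRect(q[:,:2]))
  m=(abs(A[:,2]-80)<3)&(A[:,0]>400)&(A[:,0]<800)&(abs(A[:,1])<300);q=A[m];print('z80',m.sum());
  if len(q): print(cv2.minAreaRect(q[:,:2].astype(np.float32)))
  m=(A[:,2]>150)&(A[:,0]>450)&(A[:,0]<900)&(abs(A[:,1])<220)
  for z in range(150,320,20):
    k=m&(abs(A[:,2]-z)<6)
    if k.any():print(z,k.sum(),A[k].min(0),A[k].max(0))
E
```

```text
Lfront [492. 163.  78.]
Lf [490.  86.  79.]
Lf [489.  10.  78.]
Rf [502. -14.  77.]
Rf [499. -87.  78.]
Rf [ 498. -162.   78.]
lidL [687. 166. 284.]
lidL [686. 173. 282.]
lidR [ 676. -171.  285.]
lidR [ 673. -184.  284.]
carcFL [581. 167. 104.]
carcFR [ 570. -178.  104.]
lidtop [737. -15. 163.]
tin [430.  13.  28.]
block [423. -94.  39.]
ear [ 494. -184.   50.]
ear [ 441. -168.   53.]
can [ 637. -289.  190.]
drill [568. 279. 184.]
drill [753. 294. 177.]
drillbat [571. 268.  12.]
hammer [435. 123.  22.]
can [ 636. -263.  189.]
top carc 1155Traceback (most recent call last):
  File "<stdin>", line 12, in <module>
cv2.error: OpenCV(4.12.0) /io/opencv/modules/imgproc/src/convhull.cpp:143: error: (-215:Assertion failed) total >= 0 && (depth == CV_32F || depth == CV_32S) in function 'convexHull'
```

```bash
python3 -c "
from h import *
print(np.round(optics.camera_model('wrist')['T_tool_cam'],2))"
python3 -m inch '[[1,3,-3,0,0,0,0.05],[1,6,-6,0,0,0,0.1],[1,9,-9,0,0,0,0.16],[1,12,-12,0,0,0,0.22],[1,15,-15,0,0,0,0.28],[1,18,-18,0,0,0,0.34],[1,21,-21,0,0,0,0.4],[1,24,-24,0,0,0,0.46],[1,26,-26,0,0,0,0.48],[1,26,-26,0,0,0,0.48]]'
```

```text
[[  -0.     -0.96   -0.29   76.64]
 [   1.     -0.     -0.      0.63]
 [   0.     -0.29    0.96 -145.54]
 [   0.      0.      0.      1.  ]]
time_s: 0.93
ee_pos: [415.5, -255.3, 238.2]
eef_rot: [[1.0, -0.026, 0.0], [-0.026, -1.0, 0.003], [0.0, -0.003, -1.0]]
force: [-0.1, -0.6, -0.6]
finger_gap: 23.2
finger_force: 0.0
```

```bash
python3 -m inch '[[1,1.5,-4,0,0,0,0],[1,3,-8,0,0,0,0],[1,4,-12,2,0,0,0],[1,4.8,-16,5,0,0,0],[1,4.8,-17,9,0,0,0],[1,4.8,-17,13,0,0,0],[1,4.8,-17,16,0,0,0],[1,4.8,-17,18,0,0,0],[1,4.8,-17,18,0,0,0],[1,4.8,-17,18,0,0,0]]'
python3 - <<'E'
from h import *
im,d=optics.read_camera('wrist');cv2.imwrite('pics/w1.png',cv2.resize(im[...,::-1],(640,480)))
E
```

```text
time_s: 1.77
ee_pos: [466.4, -92.2, 57.5]
eef_rot: [[1.0, -0.03, -0.004], [-0.03, -1.0, 0.001], [-0.004, -0.001, -1.0]]
force: [0.7, 0.9, 0.6]
finger_gap: 0.4
finger_force: 0.0
```

View pics/w1.png

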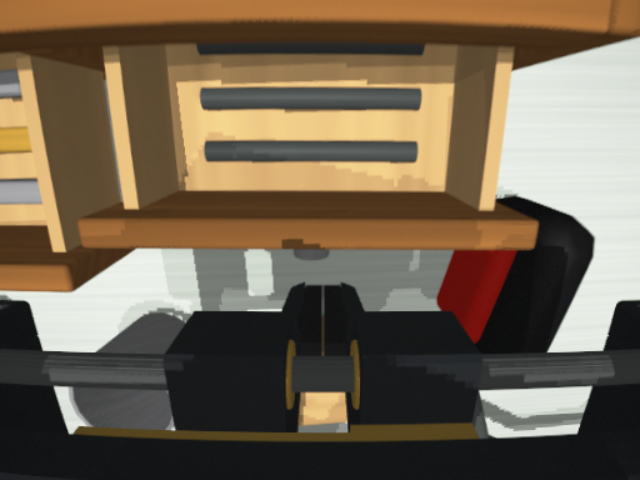

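The wrist view shows the shut fingertips at (322,290), centred in front of the right drawer panel at (310,235) and above its knob. Nothing is in the way.

```bash
python3 -m inch '[[1,0.8,0,0,0,0,0],[1,1.6,0,0,0,0,0],[1,2.4,0,0,0,0,0],[1,3.2,0,0,0,0,0],[1,4,0,0,0,0,0],[1,4.8,0,0,0,0,0],[1,5.5,0,0,0,0,0],[1,6.2,0,0,0,0,0],[1,6.7,0,0,0,0,0],[1,7,0,0,0,0,0]]'; python3 -m inch '[[1,0.2,0,0,0,0,0],[1,0.4,0,0,0,0,0],[1,0.6,0,0,0,0,0],[1,0.6,0,0,0,0,0]]'
```

```text
time_s: 2.65
ee_pos: [538.4, -94.3, 58.6]
eef_rot: [[1.0, -0.03, 0.0], [-0.03, -1.0, 0.0], [0.0, -0.0, -1.0]]
force: [-2.6, -0.1, 2.1]
finger_gap: 0.3
finger_force: 1.1
time_s: 2.98
ee_pos: [543.9, -94.4, 58.6]
eef_rot: [[1.0, -0.03, 0.0], [-0.03, -1.0, 0.0], [0.0, -0.0, -1.0]]
force: [-0.9, -0.4, -0.6]
finger_gap: 0.5
finger_force: 0.2
```

```bash
for i in 1 2 ; do python3 -m inch '[[1,0.2,0,0,0,0,0],[1,0.4,0,0,0,0,0],[1,0.4,0,0,0,0,0]]' | grep -E 'ee_pos|^force'; done
```

```text
ee_pos: [545.1, -94.5, 58.5]
force: [-10.1, -0.2, 7.5]
ee_pos: [545.1, -94.4, 58.5]
force: [-21.3, -1.0, 19.9]
```

```bash
python3 -m inch '[[1,-2,0,0,0,0,0],[1,-5,0,-2,0,0,0],[1,-8,-2,-4,0,0,0],[1,-9,-6,-4,0,0,0],[1,-9.3,-10,-4,0,0,0],[1,-9.3,-14,-4,0,0,0],[1,-9.3,-17.7,-3,0,0,0],[1,-9.3,-17.7,0,0,0,0],[1,-9.3,-17.7,0,0,0,0],[1,-9.3,-17.7,0,0,0,0]]'
python3 - <<'E'
from h import *
im,d=optics.read_camera('wrist');cv2.imwrite('pics/w2.png',cv2.resize(im[...,::-1],(640,480)))
E
```

```text
time_s: 4.32
ee_pos: [462.5, 85.3, 57.6]
eef_rot: [[1.0, -0.029, -0.003], [-0.029, -1.0, -0.0], [-0.003, 0.001, -1.0]]
force: [-1.0, 0.3, 1.0]
finger_gap: 0.4
finger_force: 0.0
```

View pics/w2.png

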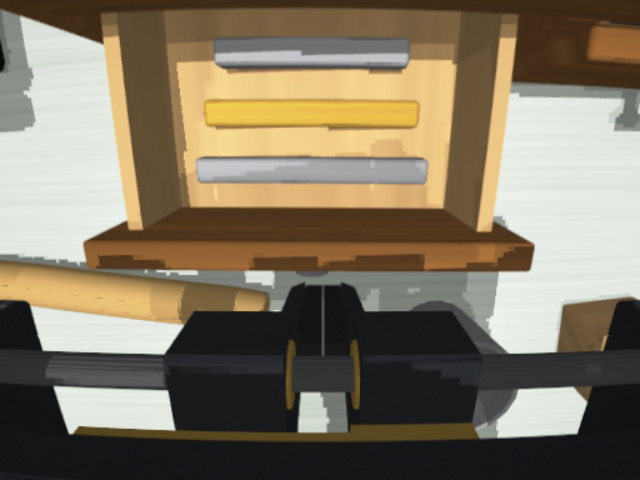

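The fingers at (322,285) are centred on the left drawer panel at (310,255), and the right panel at (610,45) sits flush with the carcass.

```bash
python3 -m inch '[[1,0.9,0,0,0,0,0],[1,1.8,0,0,0,0,0],[1,2.7,0,0,0,0,0],[1,3.6,0,0,0,0,0],[1,4.5,0,0,0,0,0],[1,5.4,0,0,0,0,0],[1,6.3,0,0,0,0,0],[1,7.1,0,0,0,0,0],[1,7.7,0,0,0,0,0],[1,8.1,0,0,0,0,0]]'; python3 -m inch '[[1,0.2,0,0,0,0,0],[1,0.4,0,0,0,0,0],[1,0.6,0,0,0,0,0],[1,0.6,0,0,0,0,0]]';python3 -m inch '[[1,0.2,0,0,0,0,0],[1,0.4,0,0,0,0,0],[1,0.5,0,0,0,0,0]]'
```

```text
time_s: 5.2
ee_pos: [546.1, 82.5, 58.7]
eef_rot: [[1.0, -0.03, 0.0], [-0.03, -1.0, 0.0], [0.0, -0.0, -1.0]]
force: [-2.4, -0.4, 1.8]
finger_gap: 0.2
finger_force: 1.2
time_s: 5.53
ee_pos: [551.2, 82.5, 58.6]
eef_rot: [[1.0, -0.03, 0.0], [-0.03, -1.0, 0.0], [0.0, -0.0, -1.0]]
force: [-0.0, 0.1, 0.0]
finger_gap: 0.3
finger_force: 0.4
time_s: 5.78
ee_pos: [551.2, 82.5, 58.6]
eef_rot: [[0.999, -0.03, -0.011], [-0.03, -1.0, -0.0], [-0.011, 0.0, -1.0]]
force: [-18.9, 0.4, 16.4]
finger_gap: 0.3
finger_force: 9.3
```

```bash
python3 -m inch '[[1,-3,0,0,0,0,0],[1,-5,0,-3,0,0,0],[1,-5,2,-6.5,0,0,0],[1,-5,4,-10,0,0,0],[1,-5,5.5,-13.5,0,0,0],[1,-5,7,-17,0,0,0],[1,-5,8,-20.5,0,0,0],[1,-5,8.7,-24,0,0,0],[1,-5,8.7,-27.5,0,0,0],[1,-5,8.7,-30.5,0,0,0]]';python3 -m inch '[[1,0,0,0,0,0,0],[1,3,0,0,0,0,0],[1,6.5,0,0,0,0,0],[1,10,0,0,0,0,0],[1,13.5,0,0,0,0,0],[1,17,0,0,0,0,0],[1,20,0,0,0,0,0],[1,23.5,0,0,0,0,0],[1,23.5,0,0,0,0,0],[1,23.5,0,0,0,0,0]]'
python3 - <<'E'
from h import *
im,d=optics.read_camera('scene');cv2.imwrite('pics/s3.png',cv2.resize(im[...,::-1],(800,600)))
E
```

```text
time_s: 6.62
ee_pos: [504.0, -3.6, 367.0]
eef_rot: [[1.0, -0.031, 0.004], [-0.031, -1.0, 0.0], [0.004, -0.0, -1.0]]
force: [0.5, 0.0, 0.3]
finger_gap: 0.7
finger_force: 0.0
time_s: 7.45
ee_pos: [739.3, -10.1, 359.9]
eef_rot: [[1.0, -0.03, -0.004], [-0.03, -1.0, 0.0], [-0.004, -0.0, -1.0]]
force: [-0.3, 0.5, -0.5]
finger_gap: 0.6
finger_force: 0.0
```

View pics/s3.png

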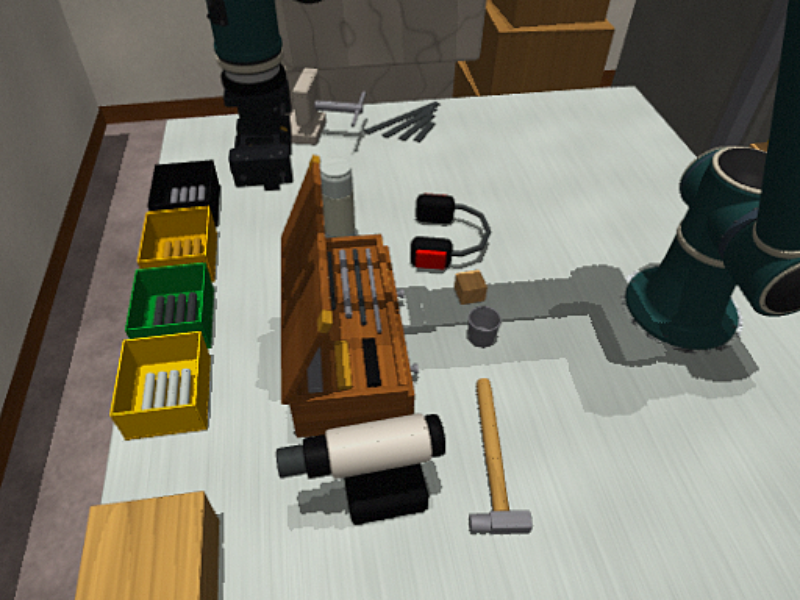

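The scene view shows both drawers flush, bystanders unmoved, and the gripper at (260,165) above and behind the lid. Now I'll lower behind the lid and start the arc.

```bash
python3 -m inch '[[1,0,0,3,0,0,0],[1,0,0,6,0,0,0],[1,0,0,9,0,0,0],[1,0,0,10.3,0,0,0],[1,0,0,10.3,0,0,0],[1,0,0,10.3,0,0,0]]';python3 -m inch '[[1,-1.2,0,0,0,0,0],[1,-2.4,0,0,0,0,0],[1,-3.25,0,0,0,0,0],[1,-4.5,0,0.5,0,0,0],[1,-5.15,0,0.85,0,0,0],[1,-5.75,0,1.1,0,0,0],[1,-6.45,0,1.5,0,0,0],[1,-7.1,0,1.9,0,0,0],[1,-7.75,0,2.4,0,0,0],[1,-8.4,0,2.9,0,0,0]]'
```

```text
time_s: 8.0
ee_pos: [737.4, -10.2, 261.4]
eef_rot: [[1.0, -0.03, -0.0], [-0.03, -1.0, 0.0], [-0.0, -0.0, -1.0]]
force: [-0.1, 0.1, 0.1]
finger_gap: 0.8
finger_force: 0.0
time_s: 8.83
ee_pos: [653.8, -7.8, 231.7]
eef_rot: [[1.0, -0.03, 0.0], [-0.03, -1.0, 0.0], [0.0, -0.0, -1.0]]
force: [0.4, -0.3, 3.7]
finger_gap: 0.3
finger_force: 1.6
```

```bash
python3 -m inch '[[1,-0.55,0,0.75,0,0,0],[1,-1.1,0,1.5,0,0,0],[1,-1.6,0,2.1,0,0,0],[1,-2.1,0,2.7,0,0,0],[1,-2.6,0,3.35,0,0,0],[1,-3.05,0,4,0,0,0],[1,-3.45,0,4.7,0,0,0],[1,-3.85,0,5.4,0,0,0],[1,-4.2,0,6.1,0,0,0],[1,-4.5,0,6.8,0,0,0]]'
```

```text
time_s: 9.67
ee_pos: [609.2, -6.4, 162.9]
eef_rot: [[1.0, -0.03, 0.0], [-0.03, -1.0, 0.0], [0.0, -0.0, -1.0]]
force: [1.4, 0.0, 1.7]
finger_gap: 0.6
finger_force: 1.1
```

```bash
python3 -m inch '[[1,-0.3,0,0.7,0,0,0],[1,-0.5,0,1.4,0,0,0],[1,-0.7,0,2,0,0,0],[1,-0.8,0,2.6,0,0,0],[1,-0.9,0,3.1,0,0,0],[1,-1,0,3.5,0,0,0],[1,-1,0,3.8,0,0,0],[1,-1,0,4.1,0,0,0]]'; for i in 1 2; do python3 -m inch '[[1,0,0,0.2,0,0,0],[1,0,0,0.4,0,0,0],[1,0,0,0.4,0,0,0]]' | grep -E 'ee_pos|^force'; done
```

```text
time_s: 10.33
ee_pos: [598.5, -6.1, 122.1]
eef_rot: [[1.0, -0.03, -0.002], [-0.03, -1.0, 0.0], [-0.002, 0.0, -1.0]]
force: [-2.3, 0.2, 1.4]
finger_gap: 0.3
finger_force: 1.0
ee_pos: [598.9, -6.1, 118.0]
force: [0.7, -0.3, -0.3]
ee_pos: [599.5, -6.2, 117.3]
force: [-7.3, 0.8, 14.7]
```

Firm contact at z = 117, so the lid is shut. I'll press briefly, retreat and check.

```bash
python3 -m inch '[[1,0,0,0.1,0,0,0],[1,0,0,0.1,0,0,0],[1,0,0,-1,0,0,0],[1,0,0,-4,0,0,0],[1,0,0,-8,0,0,0],[1,0,0,-12,0,0,0],[1,0,0,-16,0,0,0],[1,0,0,-20,0,0,0],[1,0,0,-20,0,0,0],[1,0,0,-20,0,0,0]]'
python3 - <<'E'
from h import *
im,d=optics.read_camera('scene');cv2.imwrite('pics/s4.png',cv2.resize(im[...,::-1],(800,600)))
im,d=optics.read_camera('wrist');s=sensors.state()
W=cloud('scene',optics.read_camera('scene')[1]).reshape(-1,3)
m=(W[:,0]>565)&(W[:,0]<735)&(abs(W[:,1]+8)<165)&(abs(W[:,2]-117)<25)
c=np.linalg.lstsq(np.c_[W[m][:,:2]-[650,-8],np.ones(m.sum())],W[m][:,2],rcond=None)[0];print(c,m.sum())
E
```

```text
time_s: 11.67
ee_pos: [601.5, -6.3, 319.1]
eef_rot: [[1.0, -0.03, 0.008], [-0.03, -1.0, -0.0], [0.008, 0.0, -1.0]]
force: [0.0, 0.1, -0.9]
finger_gap: -0.0
finger_force: 0.0
[ 1.82161180e-03 -4.13427304e-04  1.16041675e+02] 6132
```

View pics/s4.png

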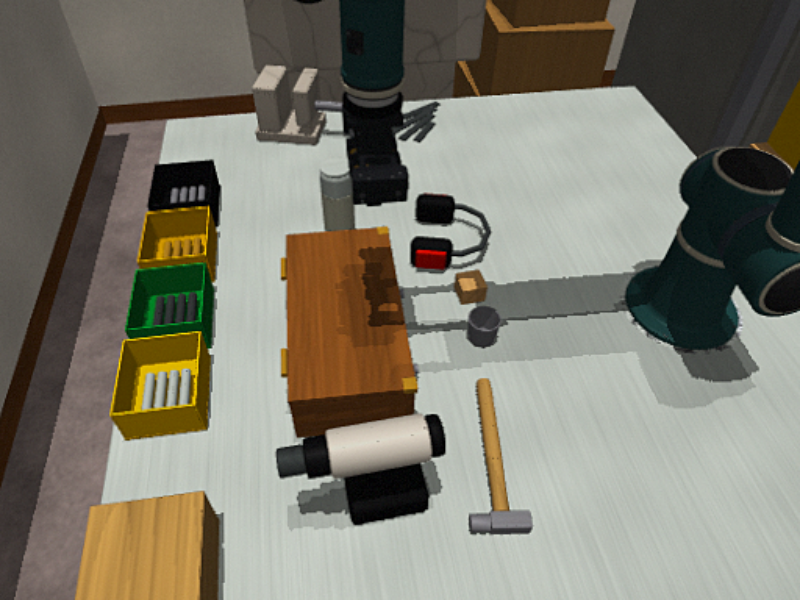

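The lid at (350,310) lies flat: the plane fit slopes 0.002 at z = 116. Both drawers are covered, the bystanders are unmoved, and the arm is clear.

```bash
python3 -c "
from cell import robot
print(robot.job_done())"
```

```text
the job is handed in; nothing more can be done
None
```

The chest is closed and the job is handed in: both drawers were pushed to their end stops, the lid is shut flat, and the pictures show nothing around the chest moved; the hand-in gave no verdict.

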